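# Rock the jammed plunger out of the sushi press

## Task

The plunger of the wooden sushi press has jammed between the rubber strips of its mould. Take it by its red handle and rock it free: lean it first clearly towards the mould's blue-marked long side, then clearly the other way while it is still down in the mould, and so on to and fro until it comes out. Finish still holding it in the gripper, steady and level, about 2 cm above the mould's rim and straight over the opening; leave everything else where it stands.

Things in the scene. Friction and masses are not known exactly. Their poses are not given: they have to be found in the camera images.
- mould: Pale wooden press mould on a dark steel plate, bolted to the worktop. Origin: centre of its underside, on the worktop; z up, x along its length. Outside 142 mm (x) by 86 mm (y), walls 14 mm, rim 55 mm above the worktop; plate 172 x 116 x 6 mm. Inside each long wall a black rubber strip, springy by 2.5 mm, presses the plunger with some 18 N; their friction (about 20 N in all) holds it.
- mould_blue (a point): Middle of the blue mark on the top of the mould's long wall on its +y side, 36 mm from the mould's centre, at rim height (55 mm).
- plunger_grip (a point): Place to grasp on the plunger's upright red handle, 50 mm above the plunger's underside, at the start 32 mm above the rim. Handle 64 mm along x, 18 mm thick along y (grasp across this); its top 18 mm above this point, its foot 36 mm below. Plunger about 0.25 kg. Axes as the mould's at the start. Rocking turns it about x: the handle leans towards +y (blue side) or -y.
- plunger_foot (a point): Centre of the underside of the plunger: a brown plate 110 mm (x) by 50 mm (y), 14 mm thick, long edges rounded to 7 mm radius, handle on its middle. At the start 37 mm above the worktop, 18 mm below the rim, on a 16 mm wide rib under its middle, so a long edge can dip a few mm. It can lean 0.15 rad or more either way, turning about either long edge or its middle.
- sauce_cup: Blue ceramic cup, 64 mm across, 48 mm high, near the mould on its blue side; bystander. Origin: centre of its underside.
- spoon: Spoon 160 mm long, lying near the mould on the side away from the blue mark; bystander. Origin on the worktop near its middle.
- steel_bowl: Steel bowl, 160 mm across, 60 mm high; bystander. Origin: centre of its underside.
- plate: White plate, 200 mm across, 22 mm high; bystander. Origin: centre of its underside.
- sauce_bottle: Amber bottle with a red cap, 56 mm across, 150 mm high; bystander. Origin: centre of its underside.
- salt_jar: Clear jar, 64 mm across, 85 mm high; bystander. Origin: centre of its underside.
- dish: Shallow amber dish, 100 x 190 x 18 mm; bystander. Origin: centre of its underside.
There are look-alikes about, which are no part of the job. Leave any turquoise look-alike of the part that bears plunger_grip alone.

How it is judged:
On the way, in this order (a step that is already met when the one before it is completed fails the run):
1. the plunger, still in the mould, leans more than 4 degrees towards the blue side (angle between plunger_foot's own z axis and vertical above 0.07 rad and z of plunger_foot in the frame of mould below 0.053 m and y of plunger_grip in the frame of mould above 0.002 m), for 0.1 s.
2. then, still in the mould, it leans more than 4 degrees the other way (angle between plunger_foot's own z axis and vertical above 0.07 rad and z of plunger_foot in the frame of mould below 0.053 m and y of plunger_grip in the frame of mould below -0.002 m), for 0.1 s.
At the end, for the whole second after the job is handed in: The fingers hold the plunger still (below 30 mm/s), level within 0.15 rad (8 degrees), its underside 5 to 40 mm above the mould's rim (60 to 95 mm above the worktop), its centre within 30 mm of the mould's centre, not touching the mould (z of plunger_foot in the frame of mould between 0.06 and 0.095 m and horizontal distance between plunger_foot and mould below 0.03 m and angle between plunger_foot's own z axis and vertical below 0.15 rad and contact force between the fingers and plunger above 1 N and contact force between plunger and mould below 0.1 N and linear speed of plunger below 0.03 m/s); the arm keeps its last pose, push and grip.
It fails at once if a bystander is moved by more than 30 mm (distance of any of sauce_cup, spoon, steel_bowl, plate, sauce_bottle, salt_jar, dish from where it was at the start of the episode above 0.03 m).
It also fails if it takes over 35 s, if anything falls off the work surface, if the arm or the gripper's body presses on something with over 40 N, if the wrist force passes 120 N, or if a joint passes its speed limit or range.

## Robot

A 6-joint arm with a two-finger parallel gripper is mounted at the origin on the work surface. World frame = base frame: x ahead of the robot, y to its left, z up, the work surface at z = 0. Lengths are in m, angles in rad, forces in N, time in s.
With the tool pointing down it reaches from about 0.325 to 0.85 m from the base axis. Payload 4.4 kg.
Tool frame: the origin (TCP) lies on the centre line of the jaws, within the pads' length; the fingertips stand 8 mm ahead of it and the grasp point (between the pads) lies 11 mm behind it (robot.finger_overhang is the distance from the TCP to the fingertips, in m); z points along the fingers, y is the line along which they close (so a half turn about z gives the same grasp; the last joint's range is limited). The gripper opens to 94 mm and grips with 3 to 60 N. Pads are 16 mm wide; open, the fingers measure 119 mm over their backs; the gripper's body (75 mm by 177 mm) begins 78 mm behind the grasp point.
Start: joints at [-1.476, 0.207, 1.542, -0, 1.393, -0.15], TCP at [0.14, -0.558, 0.18] pointing down, gripper open.
Joint ranges: [-2.73, 2.73], [-0.86, 2.22], [0.23, 2.46], [-1.11, 4.25], [0.08, 2.63], [-2.82, 2.82]. Speed limits (rad/s): [2.79, 2.79, 3.14, 3.14, 3.14, 3.14].

## Interface

Orientations are given as a unit quaternion [w, x, y, z].
In Python, from cell import readout, get_image, finish_job, robot gives the robot as it stands.
- The arm moves only by the tool drive_tool, never from a script. Its argument "motion" is a list of rows, each an object with "xyz": the shift along the tool's x, y, z in units of 25 mm (1.0 is 25 mm), a list of three; "yaw": the turn about the tool's z in units of 5 degrees (1.0 is 5 degrees). In form: [{"xyz": [x, y, z], "yaw": yaw}, ...]. A call has 1 to 5 rows; each row is the pose to reach, as a shift and turn from the pose commanded when the call began, along the tool's axes at that moment; what a row does not reach only later rows make up. A row lasts 1/8 s, in which the tool goes at most 62.5 mm and 10.7 degrees, less where a joint would pass 70% of its speed; a pose out of reach is approached as far as the arm can. A call with a gripper value outside its range is refused whole. "jaw" is the finger opening in mm, from 0 to 94, set as the call begins (left out, the last holds). The fingers move at their own pace and stop on an object; "squeeze" is the grip in N (left out, the last holds). Time passes only in rows, so rows that repeat a pose let the fingers close. It gives the time, the measured TCP pose, the force, the opening and the grip force at its end, in the units of the state.
- readout.read_state(): the state, without advancing time (a new reading comes with each control period).
- get_image(name): name is "scene" or "top" or "wrist"; returns a dict with "img" (400x640x3 uint8, red, green, blue), "depth" (400x640 float32, m along the optical axis (not along the pixel's ray), 0 where there is no reading), "fx", "fy", "cx", "cy" (pixels), "dist_coeffs" ([k1, k2, p1, p2, k3] as OpenCV has them; the pictures are not rectified), "R" (3x3) and "t" (3): a world point X has camera coordinates R X + t; the wrist camera has in their place "tool_from_camera" (4x4, takes a point from camera to tool coordinates, whose origin is the TCP and whose axes are the flange's). Camera axes: x right, y down, z forward; pixel columns grow to the right and rows downward; lengths in m; the calibration is good to about 2 mm. A picture is of the moment at which its call begins: read the wrist's pose just before it.
- finish_job(): hands the job in; it is judged then, once.
The state is a dict: "time_s": time; "qpos": joint angles; "joint_vel": joint speeds; "joint_torque": joint torques, N m; "position": TCP position; "tool_rot": TCP orientation; "wrist_force": force on the tool from outside, world axes, zero at the start; "torque": the same for the moment, N m; "width": finger opening in m; "grip_force": force on a finger pad.
Only numpy, scipy, OpenCV 4.12 (cv2) and the standard library are available. Lean on these libraries where they do the work, as an engineer would, in place of code of your own. Each camera call takes 0.05 s, during which the arm holds its last target. There are 200 camera calls.

## Working session

There is one attempt and no reset: what is moved stays moved. The work goes in short steps, Python scripts to look and compute and a tool call to move; the robot and the scene stay as the last step left them, time stands still between calls to the robot, and variables do not carry over. Pictures are saved under pics/ and viewed, at most 10 in all, crops included, and the job is handed in when it is done.

Besides the shell and the picture viewer there is one more tool, called by a JSON object that holds its "api" and its "payload", one argument or row to a line. drive_tool: Moves the arm, as the interface text tells. Its arguments: {"type":"object","properties":{"motion":{"type":"array"},"jaw":{"type":"number"},"squeeze":{"type":"number"}},"required":["motion"]}

```bash
mkdir -p pics; cat > h.py <<'E'
import numpy as np, cv2
from cell import readout, get_image, finish_job, robot
def snap(n,f=None):
    d=get_image(n)
    if f: cv2.imwrite(f'pics/{f}.png',cv2.cvtColor(d['img'],cv2.COLOR_RGB2BGR))
    return d
def world(d,u,v,z=None):
    K=np.array([[d['fx'],0,d['cx']],[0,d['fy'],d['cy']],[0,0,1]])
    p=cv2.undistortPoints(np.array([[[u,v]]],float),K,np.array(d['dist_coeffs'],float))[0,0]
    r=np.array([p[0],p[1],1.]);R=np.array(d['R']);t=np.array(d['t'])
    if z is None: return R.T@(r*d['depth'][int(v),int(u)]-t)
    c=-R.T@t;w=R.T@r
    return c+w*(z-c[2])/w[2]
E
python3 - <<'E'
from h import *
snap('top','top1');snap('scene','scene1');print(readout.read_state())
E
```

```text
{'time_s': 0.1, 'qpos': array([-1.47554989e+00,  2.07334023e-01,  1.54276049e+00, -1.64159889e-05,
        1.39350926e+00, -1.50507239e-01]), 'joint_vel': array([-0.0028889 , -0.00161793, -0.00314805, -0.00038082,  0.00052788,
       -0.00017342]), 'joint_torque': array([-2.72435700e-04, -3.71864462e+01, -2.82294202e+01,  6.99921674e-02,
        3.11123847e-02, -4.80915412e-05]), 'position': array([ 0.1397963 , -0.55696332,  0.17933141]), 'tool_rot': array([-1.00539619e-03,  9.92459455e-01,  1.22569239e-01,  1.97056072e-05]), 'wrist_force': array([-0.50276569, -1.46673719, -0.67695068]), 'torque': array([0.04446768, 0.03968656, 0.05035882]), 'grip_force': 0.0, 'width': 0.09380598940665372}
```

View pics/top1.png

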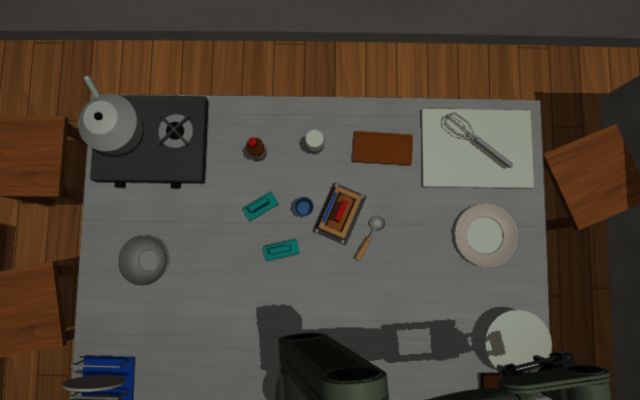

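View pics/scene1.png

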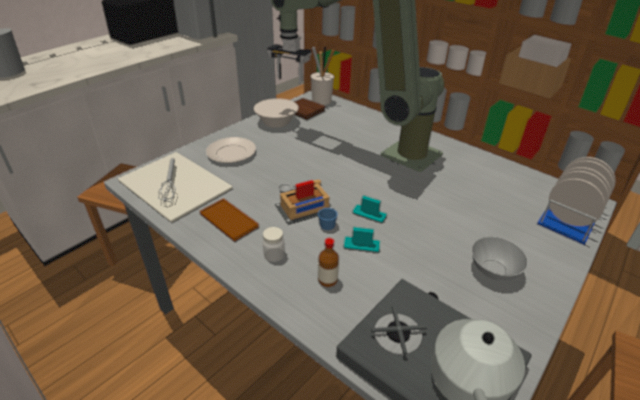

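Top view: the red handle in the pale mould is at (341,211), with the blue mark on its left at about (330,208). These could be mistaken for it: turquoise look-alikes at (260,207) and (281,250), and the bottle's red cap at (254,142). By the description I choose (341,211) and check it in a close crop. Cup at (303,207), spoon at (370,238).

```bash
python3 - <<'E'
from h import *
d=snap('top')
c=d['img'][170:265,285:395]
cv2.imwrite('pics/crop1.png',cv2.cvtColor(cv2.resize(c,None,fx=6,fy=6,interpolation=cv2.INTER_CUBIC),cv2.COLOR_RGB2BGR))
i=d['img'].astype(int)
r,g,b=i[...,0],i[...,1],i[...,2]
for n,m,z in(('red',(r>120)&(g<70)&(b<70),.105),('blue',(b>r+40)&(b>g+30),.055)):
    m=m.copy();m[:, :318]=0;m[:,370:]=0;m[:175]=0;m[250:]=0
    v,u=np.nonzero(m);print(n,len(u),u.mean(),v.mean(),world(d,u.mean(),v.mean(),z),cv2.minAreaRect(np.stack([u,v],1).astype(np.float32)))
    P=np.array([world(d,a,c,z)[:2] for a,c in zip(u,v)]);w,V=np.linalg.eigh(np.cov(P.T));print(V[:,1],np.degrees(np.arctan2(V[1,1],V[0,1])))
for u,v in((303,207),(370,238)):print(world(d,u,v,0.03))
print(world(d,341,211))
E
```

```text
red 74 340.9594594594595 210.3783783783784 [ 0.55753783 -0.08319577  0.105     ] ((341.0345153808594, 210.0862274169922), (3.807887077331543, 18.776823043823242), 23.198591232299805)
[-0.91678964  0.39937044] 156.46117238178638
blue 79 329.2025316455696 206.7594936708861 [ 0.57377915 -0.04935029  0.055     ] ((329.1590270996094, 206.85084533691406), (2.462172746658325, 30.863048553466797), 23.629377365112305)
[-0.92192116  0.38737757] 157.20857781078803
[0.57480913 0.03248991 0.03      ]
[ 0.4801146  -0.17858144  0.03      ]
[ 0.55611225 -0.08354689  0.10091473]
```

View pics/crop1.png

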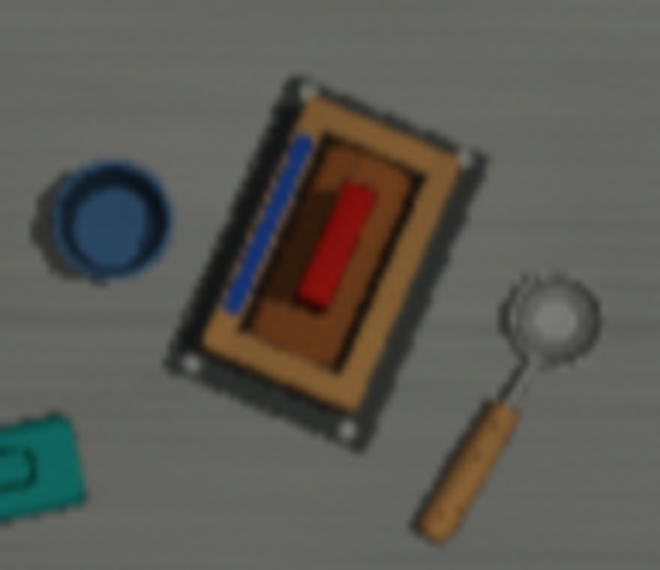

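The crop confirms the red handle in the pale mould, with blue strip on the left (world +y) and the cup and spoon either side. The mould centre is about (0.559, -0.083) and its yaw about -23°. Now moving above it.

{"api": "drive_tool", "payload": {
  "motion": [
    {"xyz": [2, -1.3, 0], "yaw": 1.5},
    {"xyz": [4, -2.7, 0], "yaw": 3},
    {"xyz": [6, -4.1, 0], "yaw": 4.5},
    {"xyz": [8, -5.5, 0], "yaw": 6},
    {"xyz": [10, -6.9, 0], "yaw": 7.4}
  ],
  "jaw": 60
}}

```text
time_s: 0.78
position: [0.3413, -0.3278, 0.1802]
tool_rot: [-0.0, 0.98, -0.201, 0.0]
wrist_force: [-0.4, -0.1, 0.1]
width: 0.0601
grip_force: 0.0
```

```bash
cat >> h.py <<'E'
from scipy.spatial.transform import Rotation as Ro
def goto(x,y,z,ang=-23.2):
    s=readout.read_state();q=s['tool_rot'];M=Ro.from_quat([q[1],q[2],q[3],q[0]]).as_matrix()
    d=M.T@(np.array([x,y,z])-s['position'])/.025
    a=np.degrees(np.arctan2(M[1,0],M[0,0]));print('t',s['time_s'],'pos',s['position'].round(4),'xang',a.round(2),'move',d.round(2),'yaw',round((a-ang)/5,2),'F',s['wrist_force'].round(1),s['grip_force'],s['width'],'M',M[:,2].round(3))
E
python3 -c "
from h import *
goto(.5585,-.083,.16)"
```

```text
t 0.775 pos [ 0.3413 -0.3278  0.1802] xang -23.18 move [  4.13 -12.42   0.81] yaw 0.0 F [-0.4 -0.1  0.1] 0.0 0.06011235084121845 M [ 0.  0. -1.]
```

{"api": "drive_tool", "payload": {
  "motion": [
    {"xyz": [0.8, -2.2, 0.1], "yaw": 0},
    {"xyz": [1.5, -4.5, 0.2], "yaw": 0},
    {"xyz": [2.3, -6.8, 0.3], "yaw": 0},
    {"xyz": [3, -9, 0.4], "yaw": 0},
    {"xyz": [3.7, -11.2, 0.6], "yaw": 0}
  ]
}}

```text
time_s: 1.4
position: [0.5357, -0.1061, 0.1653]
tool_rot: [0.0, 0.98, -0.199, 0.0]
wrist_force: [0.8, -1.1, -0.5]
width: 0.0599
grip_force: 0.0
```

{"api": "drive_tool", "payload": {
  "motion": [
    {"xyz": [0.4, -1.2, 0.2], "yaw": 0},
    {"xyz": [0.4, -1.2, 0.2], "yaw": 0},
    {"xyz": [0.4, -1.2, 0.2], "yaw": 0}
  ]
}}

```text
time_s: 1.78
position: [0.5549, -0.0844, 0.16]
tool_rot: [0.0, 0.98, -0.199, -0.001]
wrist_force: [0.8, -0.4, 0.5]
width: 0.0602
grip_force: 0.0
```

```bash
python3 -c "
from h import *
goto(.5585,-.083,.16)
d=snap('wrist','w1');print(d['tool_from_camera'])"
```

```text
t 1.775 pos [ 0.5549 -0.0844  0.16  ] xang -22.92 move [ 0.11 -0.11  0.  ] yaw 0.06 F [ 0.8 -0.4  0.5] 0.0 0.06023324747041348 M [-0.001 -0.    -1.   ]
[[-5.02630290e-05 -9.68599748e-01 -2.48625273e-01  7.21494305e-02]
 [ 9.99999965e-01 -1.13135616e-04  2.38592405e-04  2.35740800e-04]
 [-2.59228917e-04 -2.48625252e-01  9.68599720e-01 -2.02545603e-01]
 [ 0.00000000e+00  0.00000000e+00  0.00000000e+00  1.00000000e+00]]
```

View pics/w1.png

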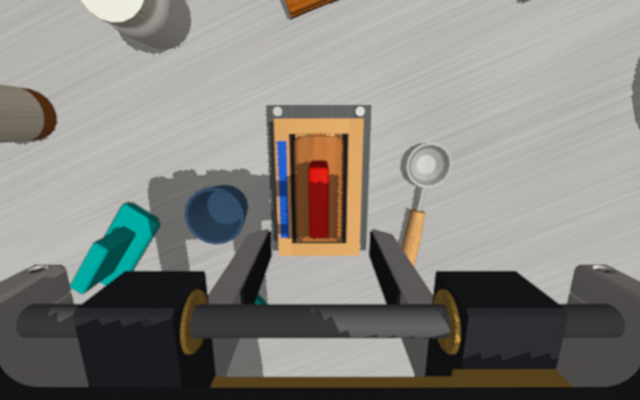

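Wrist view: mould upright and parallel to the tool. The handle top is at (318,163–185) and its face runs down to (318,237). The blue strip is at (283,190).

```bash
cat >> h.py <<'E'
def masks(f=None):
    """red handle (top surface) and blue mark mean in tool frame and world"""
    s=readout.read_state();q=s['tool_rot'];M=Ro.from_quat([q[1],q[2],q[3],q[0]]).as_matrix()
    d=snap('wrist',f);i=d['img'].astype(int);r,g,b=i[...,0],i[...,1],i[...,2];T=d['tool_from_camera']
    K=np.array([[d['fx'],0,d['cx']],[0,d['fy'],d['cy']],[0,0,1]]);o={}
    for n,m in(('red',(r>90)&(g<50)&(b<50)),('blue',(b>r+60)&(b>g+60))):
        m=m&(d['depth']>0);m[:,:250]=0;m[:,400:]=0
        v,u=np.nonzero(m)
        p=cv2.undistortPoints(np.stack([u,v],1).astype(float)[:,None],K,np.array(d['dist_coeffs'],float))[:,0]
        P=np.c_[p,np.ones(len(p))]*d['depth'][v,u][:,None]
        t=P@T[:3,:3].T+T[:3,3];o[n]=(t,t@M.T+s['position'])
    return o,M
E
python3 - <<'E'
from h import *
o,M=masks()
t,w=o['blue'];print('blue',len(t),t.mean(0),t.min(0),t.max(0),w.mean(0),np.degrees(np.polyfit(t[:,0],t[:,1],1)[0]))
t,w=o['red'];k=w[:,2]>.100;print('redtop',k.sum(),t[k].mean(0),t[k].min(0),t[k].max(0),w[k].mean(0));print(t.min(0),t.max(0),np.percentile(w[:,2],[1,25,50,75,99]))
E
```

```text
blue 680 [ 0.00882982 -0.03764931  0.10602093] [-0.04439481 -0.04172463  0.10383771] [ 0.05351977 -0.03369803  0.10792849] [ 0.57761841 -0.05362063  0.0542131 ] -0.2379737886694781
redtop 1416 [ 0.00531649 -0.0019552   0.05730011] [-0.02692485 -0.01095371  0.05475982] [0.03559815 0.0065875  0.06023588] [ 0.56048189 -0.08509547  0.10295532]
[-0.02692485 -0.02365589  0.05475982] [0.19007237 0.00880247 0.14776977] [0.04886494 0.10216744 0.1029371  0.10347146 0.10459524]
```

{"api": "drive_tool", "payload": {
  "motion": [
    {"xyz": [0.2, -0.08, 0.6], "yaw": 0.05},
    {"xyz": [0.2, -0.08, 1.6], "yaw": 0.05},
    {"xyz": [0.2, -0.08, 2.6], "yaw": 0.05},
    {"xyz": [0.2, -0.08, 3.35], "yaw": 0.05},
    {"xyz": [0.2, -0.08, 3.35], "yaw": 0.05}
  ],
  "jaw": 45
}}

```text
time_s: 2.5
position: [0.559, -0.0839, 0.0743]
tool_rot: [-0.0, 0.98, -0.201, -0.002]
wrist_force: [-0.3, -0.2, -0.0]
width: 0.0452
grip_force: 0.0
```

{"api": "drive_tool", "payload": {
  "motion": [
    {"xyz": [0, 0, 0], "yaw": 0},
    {"xyz": [0, 0, 0], "yaw": 0},
    {"xyz": [0, 0, 0], "yaw": 0},
    {"xyz": [0, 0, 0], "yaw": 0},
    {"xyz": [0, 0, 0], "yaw": 0}
  ],
  "jaw": 0,
  "squeeze": 8
}}

```text
time_s: 3.12
position: [0.5615, -0.0851, 0.0777]
tool_rot: [0.001, 0.98, -0.201, 0.001]
wrist_force: [-1.2, -3.7, 4.2]
width: 0.0178
grip_force: 8.0
```

```bash
python3 - <<'E'
from h import *
goto(.5605,-.085,.076)
o,M=masks('w2')
t,w=o['red'];print(len(t),t.mean(0) if len(t) else '')
E
```

```text
t 3.125 pos [ 0.5615 -0.0851  0.0777] xang -23.16 move [-0.04  0.01  0.07] yaw 0.01 F [-1.2 -3.7  4.2] 8.000594973564148 0.01782188018436535 M [ 0.001 -0.002 -1.   ]
3063 [ 0.00356963  0.00022165 -0.02254827]
```

View pics/w2.png

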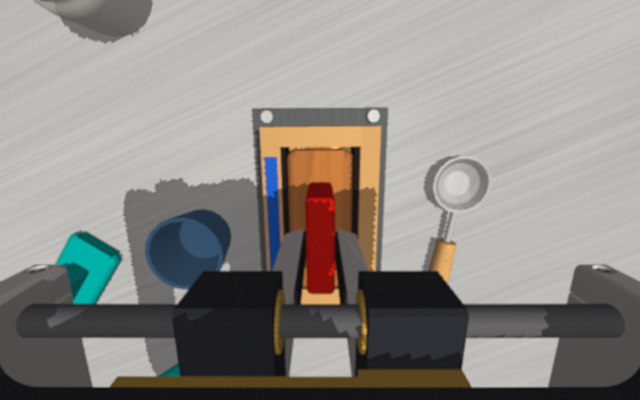

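The fingers hold the handle (318, 185–290). Now a gentle push toward blue (tool -y).

{"api": "drive_tool", "payload": {
  "motion": [
    {"xyz": [0, -0.1, 0], "yaw": 0},
    {"xyz": [0, -0.2, 0], "yaw": 0},
    {"xyz": [0, -0.25, 0], "yaw": 0},
    {"xyz": [0, -0.25, 0], "yaw": 0}
  ]
}}

```text
time_s: 3.68
position: [0.5629, -0.0819, 0.078]
tool_rot: [0.003, 0.98, -0.201, 0.0]
wrist_force: [-4.9, -8.6, 8.2]
width: 0.0174
grip_force: 8.2
```

```bash
cat >> h.py <<'E'
def tilt():
    goto(.5605,-.085,.076)
    o,M=masks();t,w=o['red']
    k=(t[:,2]<np.percentile(t[:,2],2)+.008)&(abs(t[:,1])<.02);a=t[k]
    for _ in range(4):
        c=np.linalg.lstsq(np.c_[a[:,:2],np.ones(len(a))],a[:,2],rcond=None)[0];r=t@np.r_[-c[:2],1]-c[2];a=t[(abs(r)<.002)&k]
    b=o['blue'][0]
    print('n',len(a),'ztilt(rad, + = top face drops toward tool +y)',c[1],'cross',c[0],'top c',a.mean(0),'world z',o['red'][1][k][:,2].mean(),'blue y',b[:,1].mean() if len(b) else None)
E
python3 -c "
from h import *
tilt()"
```

```text
t 3.675 pos [ 0.5629 -0.0819  0.078 ] xang -23.14 move [-0.04  0.15  0.08] yaw 0.01 F [-4.9 -8.6  8.2] 8.163566775619984 0.017377439149350683 M [-0.001 -0.006 -1.   ]
n 2584 ztilt(rad, + = top face drops toward tool +y) -0.023393712174886193 cross 0.0048667047137187286 top c [-5.73954636e-05  3.44589018e-04 -2.51819179e-02] world z 0.10305650673916913 blue y -0.0321148215996205
```

{"api": "drive_tool", "payload": {
  "motion": [
    {"xyz": [0, -0.1, 0], "yaw": 0},
    {"xyz": [0, -0.2, 0], "yaw": 0},
    {"xyz": [0, -0.3, 0], "yaw": 0},
    {"xyz": [0, -0.3, 0], "yaw": 0}
  ]
}}

```text
time_s: 4.22
position: [0.5677, -0.0728, 0.0794]
tool_rot: [0.001, 0.98, -0.201, 0.002]
wrist_force: [-2.8, -3.4, 12.8]
width: 0.01
grip_force: 8.7
```

```bash
python3 -c "
from h import *
tilt()"
```

```text
t 4.225 pos [ 0.5677 -0.0728  0.0794] xang -23.18 move [-0.07  0.56  0.14] yaw 0.0 F [-2.8 -3.4 12.8] 8.658857024274766 0.009997706764177914 M [ 0.003 -0.002 -1.   ]
n 1853 ztilt(rad, + = top face drops toward tool +y) -0.21054947271835006 cross 0.01139330326466442 top c [ 0.00247008 -0.00138471 -0.0239861 ] world z 0.1032465107287127 blue y -0.02186553005373027
```

```bash
python3 -c "
from h import *
d=snap('wrist');cv2.imwrite('pics/w3.png',cv2.cvtColor(cv2.resize(d['img'][120:320,200:440],None,fx=3,fy=3),cv2.COLOR_RGB2BGR))"
```

```text
(no output)
```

View pics/w3.png

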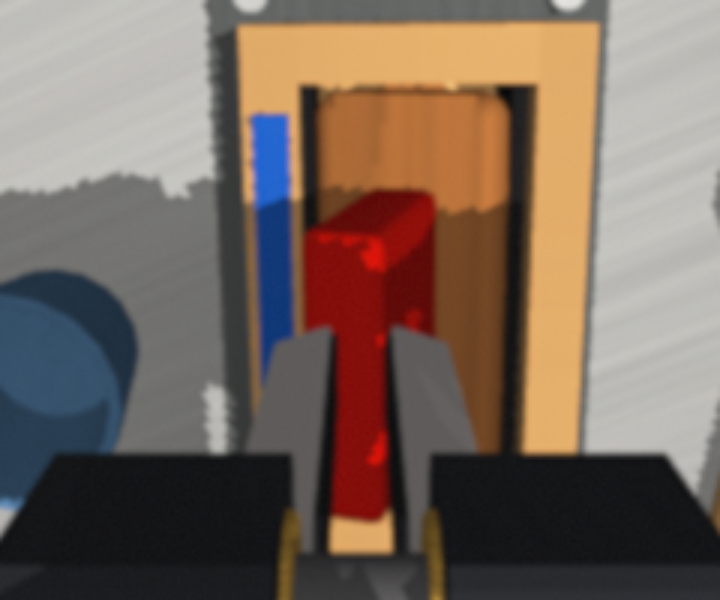

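It leans clearly to blue (about 0.2 rad) and the handle is still between the pads. Now the other way.

{"api": "drive_tool", "payload": {
  "motion": [
    {"xyz": [0, 0.2, 0], "yaw": 0},
    {"xyz": [0, 0.4, 0], "yaw": 0},
    {"xyz": [0, 0.6, 0], "yaw": 0},
    {"xyz": [0, 0.75, 0], "yaw": 0},
    {"xyz": [0, 0.75, 0], "yaw": 0}
  ]
}}

```text
time_s: 4.95
position: [0.5629, -0.0845, 0.0803]
tool_rot: [-0.004, 0.98, -0.201, 0.004]
wrist_force: [1.2, 8.6, 14.1]
width: 0.0088
grip_force: 10.4
```

```bash
python3 -c "
from h import *
tilt()"
```

```text
t 4.95 pos [ 0.5629 -0.0845  0.0803] xang -23.21 move [-0.08  0.06  0.17] yaw -0.0 F [ 1.2  8.6 14.1] 10.366532763582654 0.008803768529127991 M [ 0.009  0.007 -1.   ]
n 1748 ztilt(rad, + = top face drops toward tool +y) -0.08151708697901493 cross 0.010014545004392009 top c [ 0.00383144 -0.00225173 -0.0233798 ] world z 0.10355244218100855 blue y -0.03392860085557736
```

{"api": "drive_tool", "payload": {
  "motion": [
    {"xyz": [0, 0.15, -0.05], "yaw": 0},
    {"xyz": [0, 0.3, -0.1], "yaw": 0},
    {"xyz": [0, 0.4, -0.1], "yaw": 0},
    {"xyz": [0, 0.4, -0.1], "yaw": 0}
  ]
}}

```text
time_s: 5.5
position: [0.554, -0.0977, 0.0781]
tool_rot: [-0.0, 0.98, -0.201, -0.001]
wrist_force: [0.1, -0.1, -0.0]
width: 0.0006
grip_force: 0.0
```

```bash
python3 -c "
from h import *
tilt()"
```

```text
t 5.5 pos [ 0.554  -0.0977  0.0781] xang -23.19 move [ 0.04 -0.57  0.08] yaw 0.0 F [ 0.1 -0.1 -0. ] 0.0 0.0005661897776264124 M [-0.002  0.001 -1.   ]
n 858 ztilt(rad, + = top face drops toward tool +y) 0.04357655981113025 cross 0.007440146815106575 top c [ 0.01204229 -0.01622686 -0.02577014] world z 0.10357955958250809 blue y -0.0491779164870806
```

```bash
python3 -c "
from h import *
snap('wrist','w4')"
```

```text
(no output)
```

View pics/w4.png

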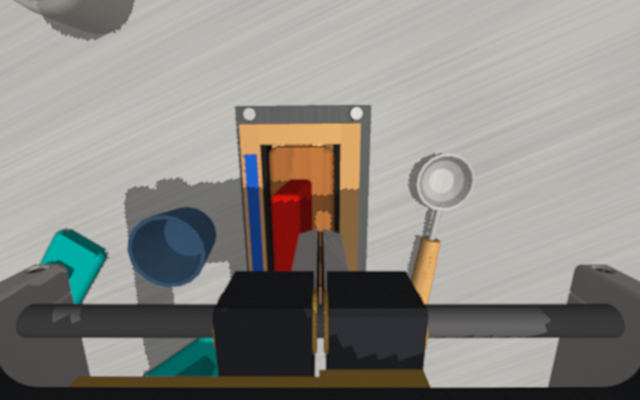

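The soft 8 N grip let the pads slip off the handle (handle at (290,190–270), closed fingers at (320,240), to its right). I'll lift clear, open, look, then re-grip with a fixed opening slightly wider than the handle so it can lean between the fingers.

{"api": "drive_tool", "payload": {
  "motion": [
    {"xyz": [0, 0.2, -0.5], "yaw": 0},
    {"xyz": [0, 0.1, -1.5], "yaw": 0},
    {"xyz": [0, -0.4, -2.2], "yaw": 0},
    {"xyz": [0, -0.55, -2.8], "yaw": 0},
    {"xyz": [0, -0.55, -2.8], "yaw": 0}
  ]
}}

```text
time_s: 6.22
position: [0.5618, -0.0851, 0.1509]
tool_rot: [0.0, 0.98, -0.2, 0.002]
wrist_force: [-0.0, -0.3, -0.8]
width: 0.0005
grip_force: 0.0
```

{"api": "drive_tool", "payload": {
  "motion": [
    {"xyz": [0, 0, 0], "yaw": 0},
    {"xyz": [0, 0, 0], "yaw": 0},
    {"xyz": [0, 0, 0], "yaw": 0}
  ],
  "jaw": 50
}}

```text
time_s: 6.6
position: [0.5599, -0.0852, 0.1483]
tool_rot: [-0.0, 0.98, -0.201, -0.001]
wrist_force: [0.0, 0.1, -0.5]
width: 0.0271
grip_force: 0.0
```

```bash
python3 -c "
from h import *
tilt()
o,M=masks('w5');t,w=o['red'];k=w[:,2]>.097;print(t[k].mean(0),t[k].min(0),t[k].max(0),w[:,2].max())"
```

```text
t 6.6 pos [ 0.5599 -0.0852  0.1483] xang -23.18 move [ 0.03 -0.02  2.89] yaw 0.0 F [ 0.   0.1 -0.5] 0.0 0.027078997757917934 M [-0.002  0.    -1.   ]
n 1465 ztilt(rad, + = top face drops toward tool +y) -0.0930403506243424 cross 0.000338489904217968 top c [ 0.00100161 -0.00645527  0.04473369] world z 0.10329746267018697 blue y -0.036115016823059884
[ 0.00135693 -0.00608793  0.04514807] [-0.0316061  -0.01545545  0.0425854 ] [0.03104651 0.00295378 0.05137471] 0.10585370420603563
```

View pics/w5.png

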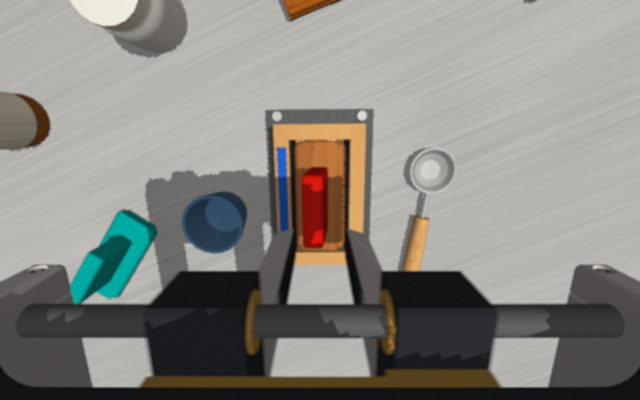

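It rests leaning to blue (about 0.09 rad). Handle top is at (314,170), 6 mm to the blue side of the tool. Going down again.

{"api": "drive_tool", "payload": {
  "motion": [
    {"xyz": [0, -0.2, 0.2], "yaw": 0},
    {"xyz": [0, -0.2, 1], "yaw": 0},
    {"xyz": [0, -0.2, 2], "yaw": 0},
    {"xyz": [0, -0.2, 3], "yaw": 0},
    {"xyz": [0, -0.2, 3], "yaw": 0}
  ],
  "jaw": 42
}}

```text
time_s: 7.32
position: [0.56, -0.0796, 0.0714]
tool_rot: [-0.0, 0.98, -0.201, -0.003]
wrist_force: [-0.2, 0.3, 0.3]
width: 0.0419
grip_force: 0.0
```

{"api": "drive_tool", "payload": {
  "motion": [
    {"xyz": [0, 0, 0], "yaw": 0},
    {"xyz": [0, 0, 0], "yaw": 0},
    {"xyz": [0, 0, 0], "yaw": 0},
    {"xyz": [0, 0, 0], "yaw": 0}
  ],
  "jaw": 21,
  "squeeze": 50
}}

```text
time_s: 7.82
position: [0.5628, -0.0808, 0.0747]
tool_rot: [0.0, 0.98, -0.201, 0.001]
wrist_force: [-0.1, -0.2, 0.1]
width: 0.0212
grip_force: 0.0
```

```bash
python3 -c "
from h import *
tilt()"
```

```text
t 7.825 pos [ 0.5628 -0.0808  0.0747] xang -23.17 move [-0.02  0.19 -0.05] yaw 0.01 F [-0.1 -0.2  0.1] 0.026390542789158644 0.021153581068564242 M [ 0.001 -0.    -1.   ]
n 2691 ztilt(rad, + = top face drops toward tool +y) -0.08230035389170814 cross 0.004634667186698343 top c [ 0.00087709 -0.00109056 -0.02878597] world z 0.10337287640600365 blue y -0.030940620075836766
```

{"api": "drive_tool", "payload": {
  "motion": [
    {"xyz": [0, 0.15, 0], "yaw": 0},
    {"xyz": [0, 0.3, 0], "yaw": 0},
    {"xyz": [0, 0.45, 0], "yaw": 0},
    {"xyz": [0, 0.5, 0], "yaw": 0},
    {"xyz": [0, 0.5, 0], "yaw": 0}
  ]
}}

```text
time_s: 8.5
position: [0.5599, -0.0886, 0.0755]
tool_rot: [-0.004, 0.98, -0.201, 0.002]
wrist_force: [3.3, 9.0, 3.2]
width: 0.0212
grip_force: 5.0
```

```bash
python3 -c "
from h import *
tilt()"
```

```text
t 8.5 pos [ 0.5599 -0.0886  0.0755] xang -23.19 move [-0.03 -0.14 -0.02] yaw 0.0 F [3.3 9.  3.2] 4.95638832449913 0.021221221278831595 M [ 0.005  0.006 -1.   ]
n 2682 ztilt(rad, + = top face drops toward tool +y) 0.0006793673190154739 cross 0.01225545993166613 top c [ 0.00093205 -0.00162402 -0.02799411] world z 0.10339456576725752 blue y -0.039068727827340985
```

{"api": "drive_tool", "payload": {
  "motion": [
    {"xyz": [0, 0.1, 0], "yaw": 0},
    {"xyz": [0, 0.2, 0], "yaw": 0},
    {"xyz": [0, 0.3, 0], "yaw": 0},
    {"xyz": [0, 0.35, 0], "yaw": 0},
    {"xyz": [0, 0.35, 0], "yaw": 0}
  ]
}}

```text
time_s: 9.18
position: [0.5564, -0.0974, 0.0766]
tool_rot: [-0.003, 0.98, -0.201, 0.002]
wrist_force: [1.1, 7.6, 8.7]
width: 0.0209
grip_force: 4.7
```

```bash
python3 -c "
from h import *
tilt()"
```

```text
t 9.175 pos [ 0.5564 -0.0974  0.0766] xang -23.18 move [-0.05 -0.52  0.03] yaw 0.0 F [1.1 7.6 8.7] 4.690784993581474 0.020919675768895037 M [ 0.005  0.005 -1.   ]
n 2624 ztilt(rad, + = top face drops toward tool +y) 0.15213868675368789 cross 0.010445817308171654 top c [ 0.00081917 -0.00156076 -0.02673077] world z 0.1031696602978407 blue y -0.048079680407577256
```

Leans about 0.15 rad the other way, still down. Hold briefly, bring it back upright, then grip firmly.

{"api": "drive_tool", "payload": {
  "motion": [
    {"xyz": [0, 0, 0], "yaw": 0},
    {"xyz": [0, -0.2, 0], "yaw": 0},
    {"xyz": [0, -0.4, 0], "yaw": 0},
    {"xyz": [0, -0.6, 0], "yaw": 0},
    {"xyz": [0, -0.75, 0], "yaw": 0}
  ]
}}

```text
time_s: 9.85
position: [0.5598, -0.0881, 0.0751]
tool_rot: [0.005, 0.98, -0.2, -0.001]
wrist_force: [-7.0, -10.7, 9.7]
width: 0.0213
grip_force: 6.4
```

{"api": "drive_tool", "payload": {
  "motion": [
    {"xyz": [0, 0, 0], "yaw": 0},
    {"xyz": [0, 0, 0], "yaw": 0},
    {"xyz": [0, 0, 0], "yaw": 0}
  ],
  "jaw": 15,
  "squeeze": 40
}}

```text
time_s: 10.22
position: [0.5599, -0.088, 0.0753]
tool_rot: [0.005, 0.98, -0.201, -0.001]
wrist_force: [-6.3, -9.1, 8.2]
width: 0.0176
grip_force: 39.6
```

```bash
python3 -c "
from h import *
tilt()"
```

```text
t 10.225 pos [ 0.5599 -0.088   0.0753] xang -23.14 move [-0.02 -0.12 -0.03] yaw 0.01 F [-6.3 -9.1  8.2] 39.61171222385019 0.0176060304913057 M [-0.004 -0.009 -1.   ]
n 2679 ztilt(rad, + = top face drops toward tool +y) 0.07685026287134757 cross 0.007440733069330049 top c [ 0.00154609  0.00015804 -0.02832389] world z 0.10356446895315956 blue y -0.038811806305024184
```

{"api": "drive_tool", "payload": {
  "motion": [
    {"xyz": [0, -0.15, -0.15], "yaw": 0},
    {"xyz": [0, -0.2, -0.4], "yaw": 0},
    {"xyz": [0, -0.15, -0.6], "yaw": 0},
    {"xyz": [0, -0.05, -0.7], "yaw": 0},
    {"xyz": [0, -0.05, -0.7], "yaw": 0}
  ],
  "squeeze": 45
}}

```text
time_s: 10.9
position: [0.5571, -0.0819, 0.085]
tool_rot: [0.001, 0.98, -0.201, -0.005]
wrist_force: [1.7, -3.6, -24.4]
width: 0.0172
grip_force: 45.0
```

```bash
python3 -c "
from h import *
tilt()"
```

```text
t 10.9 pos [ 0.5571 -0.0819  0.085 ] xang -23.2 move [0.18 0.06 0.36] yaw 0.0 F [  1.7  -3.6 -24.4] 44.97146487236023 0.017248678735231438 M [-0.01   0.001 -1.   ]
n 2601 ztilt(rad, + = top face drops toward tool +y) -0.014392736429446053 cross -0.04626416526285068 top c [ 0.00206513  0.00014887 -0.02719348] world z 0.11206612102859843 blue y -0.03442418298959317
```

{"api": "drive_tool", "payload": {
  "motion": [
    {"xyz": [0, 0, -0.2], "yaw": 0},
    {"xyz": [0, 0, -0.4], "yaw": 0},
    {"xyz": [0, 0, -0.6], "yaw": 0},
    {"xyz": [0, 0, -0.8], "yaw": 0},
    {"xyz": [0, 0, -0.9], "yaw": 0}
  ]
}}

```text
time_s: 11.58
position: [0.5626, -0.0817, 0.1156]
tool_rot: [-0.0, 0.98, -0.201, 0.001]
wrist_force: [0.5, 0.4, -3.7]
width: 0.0169
grip_force: 45.0
```

```bash
python3 -c "
from h import *
tilt()"
```

```text
t 11.575 pos [ 0.5626 -0.0817  0.1156] xang -23.16 move [-0.03  0.15  1.58] yaw 0.01 F [ 0.5  0.4 -3.7] 44.99171018600464 0.016895985288280204 M [ 0.002 -0.    -1.   ]
n 2619 ztilt(rad, + = top face drops toward tool +y) -0.005448388219305992 cross 0.0004394190674989277 top c [ 0.00163289  0.00014204 -0.02729164] world z 0.14277410981295136 blue y -0.031999252829428254
```

It is free: level, underside about 75 mm above the worktop. Small centring and settle.

{"api": "drive_tool", "payload": {
  "motion": [
    {"xyz": [0, 0.1, -0.05], "yaw": 0},
    {"xyz": [0, 0.15, -0.05], "yaw": 0},
    {"xyz": [0, 0.15, -0.05], "yaw": 0},
    {"xyz": [0, 0.15, -0.05], "yaw": 0},
    {"xyz": [0, 0.15, -0.05], "yaw": 0}
  ]
}}

```text
time_s: 12.25
position: [0.5604, -0.0852, 0.1152]
tool_rot: [-0.0, 0.98, -0.201, -0.0]
wrist_force: [1.1, -0.3, -3.2]
width: 0.0167
grip_force: 45.0
```

```bash
python3 -c "
from h import *
tilt();d=snap('scene')
cv2.imwrite('pics/s2.png',cv2.cvtColor(cv2.resize(d['img'][140:260,230:400],None,fx=4,fy=4),cv2.COLOR_RGB2BGR))"
```

```text
t 12.25 pos [ 0.5604 -0.0852  0.1152] xang -23.17 move [ 0.   -0.01  1.57] yaw 0.01 F [ 1.1 -0.3 -3.2] 44.991708397865295 0.016738709327024953 M [-0.  0. -1.]
n 2620 ztilt(rad, + = top face drops toward tool +y) -0.0014423201074575676 cross 0.0010201089035245478 top c [ 0.00165504  0.00017503 -0.02726653] world z 0.14236695459745077 blue y -0.035856682470816074
```

View pics/s2.png

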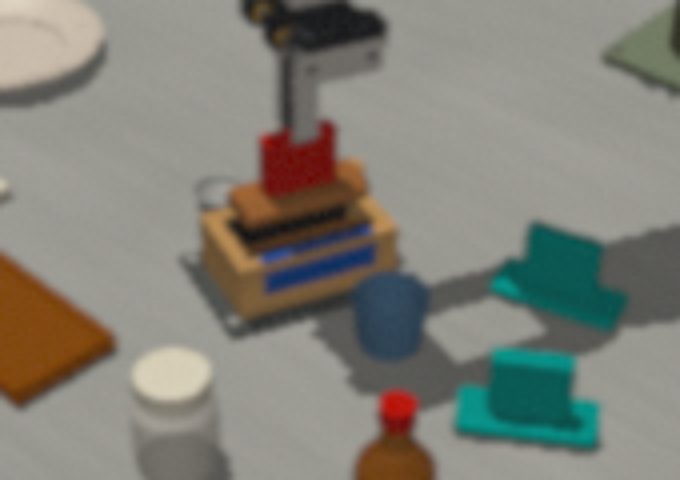

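The plunger is held level above the mould opening ((300,190) in the crop), and the cup and look-alikes haven't moved. Handing in.

```bash
python3 -c "
from h import *
print(finish_job())"
```

```text
the job is handed in; nothing more can be done
None
```

The plunger was rocked about 0.2 rad towards the blue side, then about 0.15 rad the other way, and pulled free; I handed the job in at about 12 s with it held level roughly 2 cm above the rim and centred over the opening. The fingers slipped off once after the first lean and I re-gripped; the hand-in returned no verdict.

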